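# Comb the loose rods into the grooves of their case and shut it

## Robot

A 6-joint arm with a two-finger parallel gripper is mounted at the origin on a cart in front of the work surface, level with it; the furniture and walls round the work are solid. World frame = base frame: x ahead of the robot, y to its left, z up, the work surface at z = 0. Lengths are in m, angles in rad, forces in N, time in s.
With the tool pointing down it reaches from about 0.375 to 0.975 m from the base axis. Payload 3.8 kg.
Tool frame: the origin (TCP) lies midway between the tips of the shut fingers; the grasp point (between the pads) lies 19 mm behind it; z points along the fingers, y is the line along which they close (so a half turn about z gives the same grasp; the last joint's range is limited). The gripper opens to 85 mm and grips with 20 to 120 N. Pads are 22 mm wide; open, the fingers measure 114 mm over their backs; the gripper's body (76 mm by 85 mm) begins 54 mm behind the grasp point. The pads swing forward as they close: fully open they stand 13 mm farther back than shut.
Start: joints at [-1.363, 0.264, 1.604, -0, 1.274, -0.037], TCP at [0.164, -0.655, 0.231] pointing down, gripper open.
Joint ranges: [-2.63, 2.63], [-0.94, 2.18], [0.31, 2.57], [-1.31, 4.45], [0, 2.66], [-2.55, 2.55]. Speed limits (rad/s): [2.57, 2.57, 3.14, 3.14, 3.14, 3.14].

## Interface

Orientations are given as a rotation vector (axis times angle).
In Python, from workcell import bot, read_camera, camera_info, ticket gives the robot as it stands.
- The arm moves only by the tool servo_tool, never from a script. Its argument "targets" is a list of rows, each an object of numbers: "hand": the closure, from -1 (fully open) to 1 (shut); "x", "y", "z": the shift along the tool's x, y, z as a fraction of full scale; "roll": the turn about the tool's z as a fraction of full scale. In form: [{"hand": .., "x": .., "y": .., "z": .., "roll": ..}, ...]. A call has 1 to 10 rows; each row is the pose to reach, as a shift and turn from the pose commanded when the call began, along the tool's axes at that moment, turning the shorter way round; what a row does not reach only later rows make up. Full scale, the value 1, is 50 cm for a shift and 180 degrees for a turn. A row lasts 1/12 s, in which the tool goes at most 41.7 mm and 7.16 degrees, less where a joint would pass 70% of its speed; a pose out of reach is approached as far as the arm can. A call with a number of a shift or a turn outside -1 to 1 is refused whole. A call with a gripper value outside its range is refused whole. The fingers move at their own pace and stop on an object; "grip_force" is the grip in N (left out, the last holds). Time passes only in rows, so rows that repeat a pose let the fingers close. It gives the time, the measured TCP pose, the force, the opening and the grip force at its end, in the units of the state.
- bot.read_state(): the state, without advancing time (a new reading comes with each control period).
- read_camera(name): name is "scene" or "top" or "wrist"; returns the picture (400x640x3 uint8, red, green, blue); there is no depth.
- camera_info(name): a dict with "fx", "fy", "cx", "cy" (pixels), "eye" and "orientation" of the camera in the world; the wrist camera has in their place "T_tool_cam" (4x4, takes a point from camera to tool coordinates, whose origin is the TCP and whose axes are the flange's). Camera axes: x right, y down, z forward; pixel columns grow to the right and rows downward; lengths in m; the calibration is good to about 2 mm. A picture is of the moment at which its call begins: read the wrist's pose just before it. camera_info takes no time and is no camera call.
- ticket.finish_job(): hands the job in; it is judged then, once.
The state is a dict: "time": time; "q": joint angles; "joint_vel": joint speeds; "joint_torque": joint torques, N m; "tool_pos": TCP position; "tcp_rot": TCP orientation; "wrist_force": force on the tool from outside, world axes, zero at the start; "torque": the same for the moment, N m; "width": opening from 0.0 (shut) to 1.0 (fully open); "grip_force": force on a finger pad.
Only numpy, scipy, OpenCV 4.12 (cv2) and the standard library are available. Lean on these libraries where they do the work, as an engineer would, in place of code of your own. Each camera call takes 0.05 s, during which the arm holds its last target. There are 200 camera calls.

## Task

Take the hand rake and comb the four loose steel rods across the grooved case until each lies down in a groove of its own, touching the rods with the rake only. Stand the rake back upright on its teeth on the bench and shut the clear lid fully, and do not disturb the bottles and the cup beside the case.

Things in the scene. Friction and masses are not known exactly. Their poses are not given: they have to be found in the camera images.
- tray: white open rod case, fixed to the bench, outside 124 (its x) x 226 (its y) x 36 mm high, walls 6 mm, inside 112 x 214 mm. Origin: centre of its underside, on the bench; x points away from the robot to the hinge side, y along its length to the left, z up. At either end (|y| from 47 to 107 mm) is a flat level with the ridge tops, free at the start: room to lower the rake behind the rods
- tray_top (a point): centre of the tray at the height of its ridge tops, 18.5 mm above the underside; axes as the tray's. Five grooves run along its x over the whole inside length, at y = -40, -20, 0, 20, 40 mm: 14 mm wide, 12.5 mm deep, with round-topped ridges 6 mm wide between them. A rod in a groove is level with the ridges, so another rod, or the rake held just above the ridges, passes over it
- lid_hinge (a point): middle of the lid's hinge line: at the tray's x = +62 mm, y = 0, 36 mm above the underside; axes as the tray's
- lid_edge (a point): middle of the lid's free long edge, on its outer face, 124 mm from the hinge line; the 60 mm wide finger tab goes on 13 mm past it. Shut, the tab overhangs the front wall, to the tray's x = -75 mm, 36 to 40 mm above the bench: a rake standing under it would stop the lid
- lid (a joint): angle of the clear flat lid (124 x 226 x 4 mm, 0.1 kg, with a small tab) on its hinge along the far long wall: 0 shut (lying on the walls, outer face 40 mm above the bench), 1.57 upright, up to 1.95 leaning away from the robot. A stiff hinge: it stays where it is left and takes 1 to 2 N at the edge to turn either way
- rake: hand rake standing on its teeth on the bench in front of the tray, 160 g, 98 mm high. Origin: centre of the teeth's tips; x along the row of teeth, z up. Eight flat steel teeth, 9.5 mm wide with 3 mm gaps, 30 mm long (97 mm over the row, 20 mm thick in y) under a back plate 100 x 24 mm (z 30 to 38 mm); on it an upright black flat grip 64 mm long (x), 16 mm thick (y), z 48 to 98 mm
- rake_grip (a point): point to grip the rake: in the black grip, 80 mm above the teeth's tips, on the rake's axis; axes as the rake's; close the fingers along its y (16 mm)
- rod0_center (a point): one of four identical loose steel rods, 12 mm diameter, 100 mm long, square ends, 85 g, polished and slippery, rolls easily. Point: its middle, on its axis. Seated in a groove this point is 12 mm above the tray's origin; lying on top of the ridges or an end flat, 24.5 mm; on other rods, higher
- rod0: the same rod (rod0): its x is along the rod; its other axes and origin (on its skin) turn as it rolls
- rod1_center (a point): one of four identical loose steel rods, 12 mm diameter, 100 mm long, square ends, 85 g, polished and slippery, rolls easily. Point: its middle, on its axis. Seated in a groove this point is 12 mm above the tray's origin; lying on top of the ridges or an end flat, 24.5 mm; on other rods, higher
- rod1: the same rod (rod1): its x is along the rod; its other axes and origin (on its skin) turn as it rolls
- rod2_center (a point): one of four identical loose steel rods, 12 mm diameter, 100 mm long, square ends, 85 g, polished and slippery, rolls easily. Point: its middle, on its axis. Seated in a groove this point is 12 mm above the tray's origin; lying on top of the ridges or an end flat, 24.5 mm; on other rods, higher
- rod2: the same rod (rod2): its x is along the rod; its other axes and origin (on its skin) turn as it rolls
- rod3_center (a point): one of four identical loose steel rods, 12 mm diameter, 100 mm long, square ends, 85 g, polished and slippery, rolls easily. Point: its middle, on its axis. Seated in a groove this point is 12 mm above the tray's origin; lying on top of the ridges or an end flat, 24.5 mm; on other rods, higher
- rod3: the same rod (rod3): its x is along the rod; its other axes and origin (on its skin) turn as it rolls
- buffer_bottle_0: bystander: the red-capped white bottle, 38 mm diameter, 86 mm high, stands loose to the left of the tray or behind its left part; origin: centre of its foot
- foam_cup: bystander: the foam cup, 92 mm diameter, 99 mm high, light, stands loose to the left of the tray or behind its left part; origin: centre of its foot
- buffer_bottle_2: bystander: the yellow-capped white bottle, 38 mm diameter, 86 mm high, stands loose to the left of the tray or behind its left part; origin: centre of its foot

How it is judged:
On the way, in this order (a step that is already met when the one before it is completed fails the run):
1. the rake's teeth are down inside the tray (z of rake in the frame of tray below 0.036 m and y of rake in the frame of tray between -0.11 and 0.11 m and x of rake in the frame of tray between -0.03 and 0.03 m), for 0.1 s.
2. all four rods lie down in the grooves, the lid still open (z of each of rod0_center, rod1_center, rod2_center, rod3_center in the frame of tray below 0.0155 m and angle between the x axis of each of rod0, rod1, rod2, rod3 and the x axis of tray, either way round below 0.06 rad and horizontal distance between each of rod0_center, rod1_center, rod2_center, rod3_center and tray below 0.06 m and value of joint lid above 1 rad), for 0.2 s.
At the end, for the whole second after the job is handed in: Each of the four rods lies in a groove (its middle less than 15.5 mm above the tray's underside, its axis within 0.06 rad of the grooves) and is at rest; the lid is shut to less than 0.05 rad; the rake stands on the bench on its teeth (tips below 6 mm, tilt under 0.1 rad), at rest (z of each of rod0_center, rod1_center, rod2_center, rod3_center in the frame of tray below 0.0155 m and angle between the x axis of each of rod0, rod1, rod2, rod3 and the x axis of tray, either way round below 0.06 rad and horizontal distance between each of rod0_center, rod1_center, rod2_center, rod3_center and tray below 0.06 m and value of joint lid below 0.05 rad and height (world z) of rake below 0.006 m and angle between rake's own z axis and vertical below 0.1 rad and linear speed of rake below 0.02 m/s and linear speed of each of rod0, rod1, rod2, rod3 below 0.03 m/s); the robot touches nothing.
It fails at once if the robot's fingers or arm touch a rod (the rods are moved with the rake only) (contact force between any of the fingers, the arm and rod0 above 0.5 N or contact force between any of the fingers, the arm and rod1 above 0.5 N or contact force between any of the fingers, the arm and rod2 above 0.5 N or contact force between any of the fingers, the arm and rod3 above 0.5 N).
It fails at once if a bystander is shifted by more than 25 mm or tipped over (distance of any of buffer_bottle_0, foam_cup, buffer_bottle_2 from where it was at the start of the episode above 0.025 m or angle between any of buffer_bottle_0, foam_cup, buffer_bottle_2's own z axis and vertical above 0.4 rad).
It fails at once if a rod is thrown out of the tray (horizontal distance between any of rod0_center, rod1_center, rod2_center, rod3_center and tray above 0.125 m).
It also fails if it takes over 72 s, if anything falls off the work surface, if the arm or the gripper's body presses on something with over 40 N, if the wrist force passes 120 N, or if a joint passes its speed limit or range.

## Working session

There is one attempt and no reset: what is moved stays moved. The work goes in short steps, Python scripts to look and compute and a tool call to move; the robot and the scene stay as the last step left them, time stands still between calls to the robot, and variables do not carry over. Pictures are saved under pics/ and viewed, at most 10 in all, crops included, and the job is handed in when it is done.

Besides the shell and the picture viewer there is one more tool, called after "Request:" in YAML: its name, and indented under it one key for each argument. servo_tool: Moves the arm, as the interface text tells. Its arguments: {"type":"object","properties":{"targets":{"type":"array"},"grip_force":{"type":"number"}},"required":["targets"]}

```bash
ls; mkdir -p pics; python3 - <<'E'
from workcell import bot, read_camera, camera_info
import cv2,numpy as np
s=bot.read_state();print({k:np.round(v,3).tolist() for k,v in s.items()})
for n in("scene","top","wrist"):
    print(n,{k:np.round(v,4).tolist() for k,v in camera_info(n).items()})
for n in("scene","top"):
    cv2.imwrite(f"pics/{n}0.png",read_camera(n)[:,:,::-1])
E
```

```text
pics
{'time': 0.0, 'q': [-1.363, 0.265, 1.605, 0.0, 1.274, -0.037], 'joint_vel': [-0.001, 0.0, -0.0, -0.002, -0.0, 0.0], 'joint_torque': [0.001, -51.511, -36.731, 0.0, 0.013, 0.0], 'tool_pos': [0.163, -0.654, 0.23], 'tcp_rot': [-3.116, -0.383, 0.0], 'wrist_force': [-0.106, -0.133, -0.378], 'torque': [0.015, -0.007, -0.035], 'grip_force': 0.0, 'width': 1.001}
scene {'fx': 392.1347, 'fy': 392.1347, 'cx': 316.4032, 'cy': 198.4398, 'eye': [-0.1344, 0.9521, 0.4268], 'orientation': [-0.9207, 2.1055, -1.3736]}
top {'fx': 493.0881, 'fy': 493.0881, 'cx': 322.6932, 'cy': 195.7751, 'eye': [0.3565, 0.4477, 0.9082], 'orientation': [-2.181, 2.1277, -0.1535]}
wrist {'fx': 341.4246, 'fy': 341.4246, 'cx': 322.0394, 'cy': 202.757, 'T_tool_cam': [[-0.0008, -0.9608, -0.2772, 0.0705], [1.0, -0.0007, -0.0005, -0.0011], [0.0003, -0.2772, 0.9608, -0.143], [0.0, 0.0, 0.0, 1.0]]}
```

View pics/top0.png

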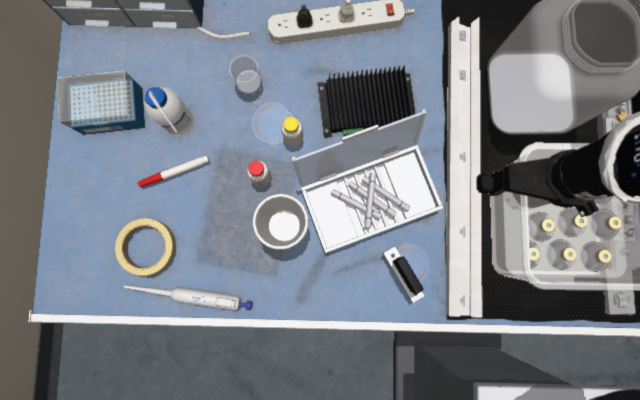

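View pics/scene0.png

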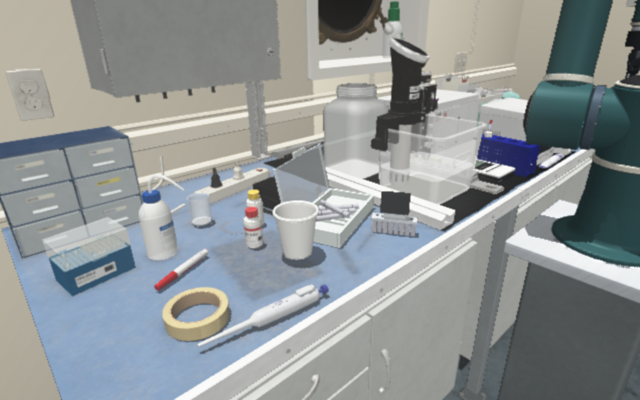

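```bash
cat > h.py <<'E'
import numpy as np,cv2
from scipy.spatial.transform import Rotation as R
from workcell import bot, read_camera, camera_info
def cam(n,s=None):
    c=camera_info(n)
    if n=="wrist":
        T=np.eye(4);s=s or bot.read_state();T[:3,:3]=R.from_rotvec(s["tcp_rot"]).as_matrix();T[:3,3]=s["tool_pos"]
        T=T@np.array(c["T_tool_cam"]);return c,T[:3,3],T[:3,:3]
    return c,np.array(c["eye"]),R.from_rotvec(c["orientation"]).as_matrix()
def cast(C,uv,z):
    c,e,M=C;uv=np.atleast_2d(uv).astype(float)
    d=np.c_[(uv[:,0]-c["cx"])/c["fx"],(uv[:,1]-c["cy"])/c["fy"],np.ones(len(uv))]@M.T
    return (e+d*((z-e[2])/d[:,2])[:,None])
def proj(C,P):
    c,e,M=C;p=(np.atleast_2d(P)-e)@M
    return np.c_[c["cx"]+c["fx"]*p[:,0]/p[:,2],c["cy"]+c["fy"]*p[:,1]/p[:,2]]
E
python3 - <<'E'
from h import *
im=cv2.imread("pics/top0.png");C=cam("top")
cv2.imwrite("pics/c1.png",cv2.resize(im[105:305,280:450],None,fx=3,fy=3,interpolation=cv2.INTER_CUBIC)[:600])
g=im.max(2);sub=im[235:310,370:440]
m=(sub.max(2)<60).astype(np.uint8)
n,l,st,ce=cv2.connectedComponentsWithStats(m);i=1+np.argmax(st[1:,4])
r=cv2.minAreaRect(np.argwhere(l==i)[:,::-1].astype(np.float32));b=cv2.boxPoints(r)+[370,235]
print("grip",st[i],cast(C,b,.098).round(3)[:,:2].tolist(),cast(C,b.mean(0),.098))
E
```

```text
grip [ 24  23  29  36 449] [[0.362, 0.327], [0.372, 0.311], [0.319, 0.278], [0.309, 0.294]] [[0.34036758 0.30221144 0.098     ]]
```

View pics/c1.png

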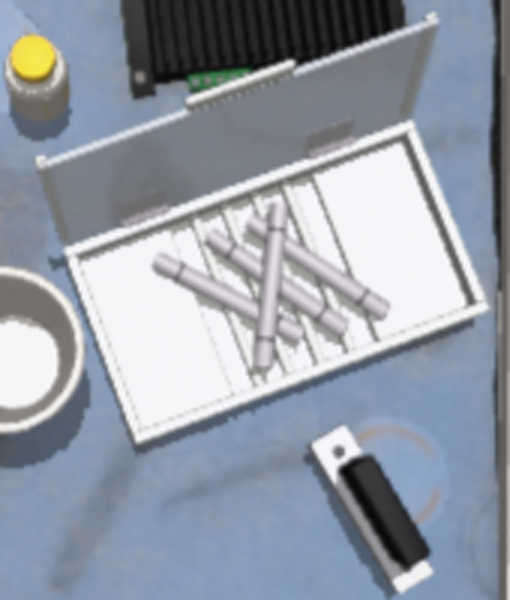

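```bash
python3 - <<'E'
from h import *
C=cam("top")
f=lambda p:np.array(p)/3+[280,105]
t=cast(C,f([(140,443),(487,308),(413,127),(65,253)]),.036)[:,:2]
fl,fr,rr,rl=t
print(t.round(4).tolist(),[np.linalg.norm(a-b).round(4) for a,b in((fl,fr),(fr,rr),(rr,rl),(rl,fl))])
c=t.mean(0);y=(fl-fr)+(rl-rr);y/=np.linalg.norm(y);x=(rl-fl)+(rr-fr);x/=np.linalg.norm(x)
print("c",c,"yaw from y",np.degrees(np.arctan2(-y[0],y[1])),"from x",np.degrees(np.arctan2(x[1],x[0])))
Y=np.arctan2(-y[0],y[1])*.6+.4*np.arctan2(x[1],x[0]);Rm=np.array([[np.cos(Y),-np.sin(Y)],[np.sin(Y),np.cos(Y)]])
print("yaw",Y)
loc=lambda p,z:((cast(C,p,z)[:,:2]-c)@Rm*1000).round(1).tolist()
print("rods",[loc(f(r),z) for r,z in(([(153,260),(298,332)],.0245),([(210,237),(343,325)],.0245),([(250,222),(384,308)],.0245),([(276,205),(262,367)],.037))])
print("lidtop",cast(C,f([(295,65),(190,103)]),.16)[:,:2])
print("rake plate (ends mid)",cast(C,f([(333,440),(412,578)]),.038))
r=cast(C,f([(312,441),(352,424),(432,570),(395,592)]),.038);print(r.round(3)[:,:2].tolist(),r.mean(0))
print("red,yellow,cup local",loc([(257,168)],.086),loc([(291,125)],.086),loc([(281,217)],.099))
E
```

```text
[[0.3747, 0.4336], [0.4594, 0.2293], [0.5683, 0.2731], [0.4861, 0.4809]] [np.float64(0.2212), np.float64(0.1174), np.float64(0.2235), np.float64(0.121)]
c [0.4721111  0.35424742] yaw from y 22.055992803693997 from x 22.469053196947783
yaw 0.38783339976938
rods [[[39.7, 63.6], [-31.9, -2.2]], [[40.6, 26.3], [-37.6, -29.0]], [[40.6, 0.3], [-36.8, -56.0]], [[43.1, -16.2], [-44.2, 27.2]]]
lidtop [[0.56964397 0.35943075]
 [0.54791363 0.41375183]]
rake plate (ends mid) [[0.3791256  0.32076916 0.038     ]
 [0.30089902 0.27460347 0.038     ]]
[[0.378, 0.333], [0.389, 0.31], [0.306, 0.263], [0.293, 0.284]] [0.34135309 0.29754756 0.038     ]
red,yellow,cup local [[114.2, 171.0]] [[164.2, 91.1]] [[20.2, 161.2]]
```

```bash
python3 - <<'E'
from h import *
S=cam("scene");T=cam("top")
def tri(a,b):
    A=[];B=[]
    for C,p in((S,a),(T,b)):
        d=cast(C,p,0)[0]-C[1];d/=np.linalg.norm(d);P=np.eye(3)-np.outer(d,d);A.append(P);B.append(P@C[1])
    x=np.linalg.solve(sum(A),sum(B));return x.round(3),[np.linalg.norm(P@x-q).round(3) for P,q in zip(A,B)]
print(tri((383,143),(485,183)),tri((410,48),(632,165)),tri((352,90),(602,30)))
print(cast(T,[(540,225),(610,225),(520,150),(500,270),(640,170),(460,250)],.1).round(3).tolist())
print("rays over scene at black top", cast(S,[(408,45)],.35),cast(S,[(408,45)],.5))
im=cv2.imread("pics/scene0.png")[10:260,250:640];cv2.imwrite("pics/c2.png",cv2.resize(im,None,fx=2,fy=2))
E
```

```text
(array([0.479, 0.189, 0.16 ]), [np.float64(0.008), np.float64(0.008)]) (array([0.469, 0.106, 0.381]), [np.float64(0.002), np.float64(0.002)]) (array([0.692, 0.061, 0.258]), [np.float64(0.004), np.float64(0.004)])
[[0.427, 0.084, 0.1], [0.43, -0.031, 0.1], [0.553, 0.114, 0.1], [0.352, 0.152, 0.1], [0.524, -0.087, 0.1], [0.383, 0.217, 0.1]]
rays over scene at black top [[ 1.08318216 -0.74406031  0.35      ]] [[-1.29596301  2.57012758  0.5       ]]
```

View pics/c2.png

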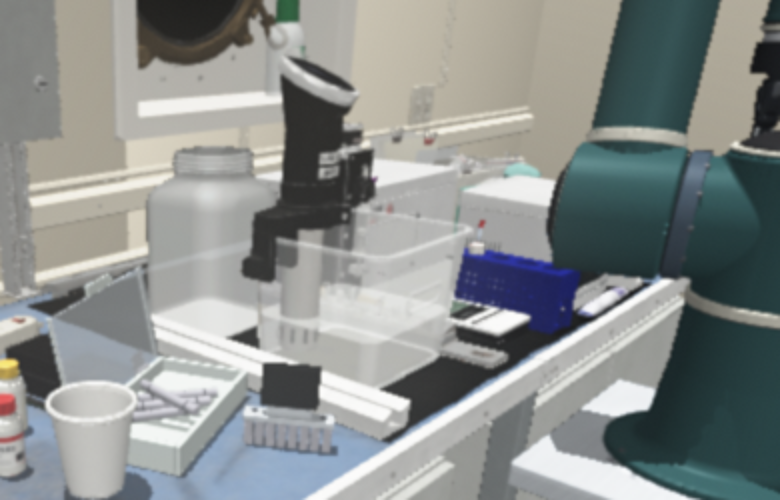

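```bash
cat >> h.py <<'E'
TC=np.array([.472,.354]);TY=.388
def Rz(Y): return np.array([[np.cos(Y),-np.sin(Y)],[np.sin(Y),np.cos(Y)]])
def tray(x,y,z): return np.r_[TC+Rz(TY)@[x,y],z]
def plan(*wps):
    "wps: (pos, tool-x yaw rad or None); prints fractions from the present pose"
    s=bot.read_state();M=R.from_rotvec(s["tcp_rot"]).as_matrix();p=np.array(s["tool_pos"])
    y0=np.arctan2(M[1,0],M[0,0]);print("t %.2f"%s["time"],"pos",p.round(4),"yaw %.3f"%y0,"tilt",M[:2,2].round(4),"q",np.round(s["q"],2))
    for w,Y in wps:
        d=M.T@(np.array(w)-p)/.5
        roll=0 if Y is None else -((Y-y0+np.pi)%(2*np.pi)-np.pi)/np.pi
        print("x %.4f y %.4f z %.4f roll %.4f"%(*d,roll), "dist %.3f"%(np.linalg.norm(d)/2))
E
python3 -c "
from h import *
Y=np.radians(31)
plan(((.30,-.30,.45),None),((.42,0,.45),None),((.341,.3,.40),Y),((.341,.3,.22),Y))"
```

```text
t 0.10 pos [ 0.1635 -0.6542  0.2301] yaw 0.245 tilt [-0.0004  0.002 ] q [-1.36  0.26  1.61  0.    1.27 -0.04]
x 0.4367 y -0.6221 z -0.4386 roll 0.0000 dist 0.439
x 0.8149 y -1.1460 z -0.4375 roll 0.0000 dist 0.736
x 0.8070 y -1.7662 z -0.3362 roll -0.0943 dist 0.985
x 0.8070 y -1.7655 z 0.0238 roll -0.0943 dist 0.971
```

Request:
servo_tool:
  targets:
    - {"hand":-1,"x":0.22,"y":-0.31,"z":-0.3,"roll":0}
    - {"hand":-1,"x":0.22,"y":-0.31,"z":-0.3,"roll":0}
    - {"hand":-1,"x":0.22,"y":-0.31,"z":-0.3,"roll":0}
    - {"hand":-1,"x":0.22,"y":-0.31,"z":-0.3,"roll":0}
    - {"hand":-1,"x":0.44,"y":-0.62,"z":-0.44,"roll":0}
    - {"hand":-1,"x":0.44,"y":-0.62,"z":-0.44,"roll":0}
    - {"hand":-1,"x":0.44,"y":-0.62,"z":-0.44,"roll":0}
    - {"hand":-1,"x":0.44,"y":-0.62,"z":-0.44,"roll":0}
    - {"hand":-1,"x":0.44,"y":-0.62,"z":-0.44,"roll":0}
    - {"hand":-1,"x":0.44,"y":-0.62,"z":-0.44,"roll":0}

```text
time: 0.93
tool_pos: [0.2935, -0.3201, 0.441]
tcp_rot: [-3.118, -0.383, 0.0]
wrist_force: [1.3, -1.4, -0.7]
width: 0.997
grip_force: 0.0
```

```bash
python3 -c "
from h import *
Y=np.radians(31)
plan(((.42,0,.45),None),((.341,.3,.40),Y))"
```

```text
t 0.93 pos [ 0.2935 -0.3201  0.441 ] yaw 0.244 tilt [-0.0001  0.0004] q [-0.89 -0.26  1.75  0.    1.65  0.44]
x 0.4003 y -0.5601 z -0.0178 roll 0.0000 dist 0.344
x 0.3920 y -1.1805 z 0.0824 roll -0.0945 dist 0.623
```

Request:
servo_tool:
  targets:
    - {"hand":-1,"x":0.2,"y":-0.28,"z":-0.02,"roll":0}
    - {"hand":-1,"x":0.2,"y":-0.28,"z":-0.02,"roll":0}
    - {"hand":-1,"x":0.4,"y":-0.56,"z":-0.02,"roll":0}
    - {"hand":-1,"x":0.4,"y":-0.56,"z":-0.02,"roll":0}
    - {"hand":-1,"x":0.4,"y":-0.56,"z":-0.02,"roll":0}
    - {"hand":-1,"x":0.4,"y":-0.56,"z":-0.02,"roll":0}
    - {"hand":-1,"x":0.4,"y":-0.56,"z":-0.02,"roll":0}
    - {"hand":-1,"x":0.4,"y":-0.7,"z":-0.02,"roll":-0.09}
    - {"hand":-1,"x":0.4,"y":-0.8,"z":-0.02,"roll":-0.09}
    - {"hand":-1,"x":0.4,"y":-0.9,"z":-0.02,"roll":-0.09}

```text
time: 1.77
tool_pos: [0.3913, 0.0755, 0.4496]
tcp_rot: [-3.031, -0.827, 0.001]
wrist_force: [0.8, -0.3, -0.5]
width: 0.995
grip_force: 0.0
```

```bash
python3 -c "
from h import *
Y=np.radians(31)
plan(((.341,.3,.40),Y),((.341,.3,.22),Y))"
```

```text
t 1.77 pos [0.3913 0.0755 0.4496] yaw 0.533 tilt [-0.0009 -0.    ] q [ 0.13 -0.33  1.79  0.    1.68  1.17]
x 0.1416 y -0.4379 z 0.0993 roll -0.0026 dist 0.235
x 0.1419 y -0.4377 z 0.4593 roll -0.0026 dist 0.325
```

Request:
servo_tool:
  targets:
    - {"hand":-1,"x":0.14,"y":-0.44,"z":0.1,"roll":0}
    - {"hand":-1,"x":0.14,"y":-0.44,"z":0.1,"roll":0}
    - {"hand":-1,"x":0.14,"y":-0.44,"z":0.1,"roll":0}
    - {"hand":-1,"x":0.14,"y":-0.44,"z":0.1,"roll":0}
    - {"hand":-1,"x":0.14,"y":-0.44,"z":0.1,"roll":0}
    - {"hand":-1,"x":0.14,"y":-0.44,"z":0.42,"roll":0}
    - {"hand":-1,"x":0.14,"y":-0.44,"z":0.42,"roll":0}
    - {"hand":-1,"x":0.14,"y":-0.44,"z":0.42,"roll":0}
    - {"hand":-1,"x":0.14,"y":-0.44,"z":0.42,"roll":0}
    - {"hand":-1,"x":0.14,"y":-0.44,"z":0.42,"roll":0}

```text
time: 2.6
tool_pos: [0.3354, 0.2954, 0.2302]
tcp_rot: [3.026, 0.819, -0.026]
wrist_force: [-1.9, -1.6, -2.2]
width: 1.002
grip_force: 0.0
```

```bash
python3 - <<'E'
from h import *
plan()
C=cam("wrist");im=read_camera("wrist")[:,:,::-1];cv2.imwrite("pics/w1.png",im)
print("rake grip top expected",proj(C,[(.341,.3,.098)]))
E
```

```text
t 2.60 pos [0.3354 0.2954 0.2302] yaw 0.529 tilt [-0.0142 -0.0106] q [ 0.67 -0.17  2.06  0.    1.27  1.71]
rake grip top expected [[321.69653343 181.69032267]]
```

View pics/w1.png

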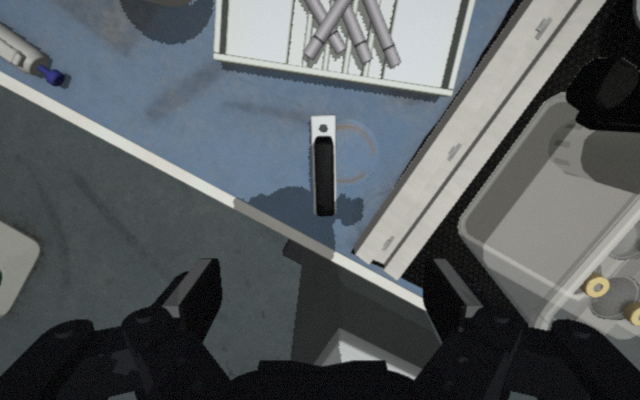

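```bash
cat >> h.py <<'E'
def rake_pose(C,im,box,z=.098,thr=50):
    x0,y0,x1,y1=box;m=(im[y0:y1,x0:x1].max(2)<thr).astype(np.uint8)
    n,l,st,ce=cv2.connectedComponentsWithStats(m);i=1+np.argmax(st[1:,4])
    b=cv2.boxPoints(cv2.minAreaRect(np.argwhere(l==i)[:,::-1].astype(np.float32)))+[x0,y0]
    return st[i],b,cast(C,b,z)[:,:2]
E
python3 - <<'E'
from h import *
C=cam("wrist");im=read_camera("wrist")[:,:,::-1]
st,b,w=rake_pose(C,im,(305,100,345,225),thr=35)
d=[w[1]-w[0],w[2]-w[1]];l=max(d,key=np.linalg.norm);Y=np.arctan2(*(l*np.sign(l[0]))[::-1])
print(st,b.round(1).tolist(),w.round(4).tolist(),w.mean(0),[np.linalg.norm(x) for x in d],"yaw",Y)
plan((np.r_[w.mean(0),.061],Y),(np.r_[w.mean(0),.13],Y))
E
```

```text
[  10   40   19   78 1037] [[314.1, 140.2], [330.7, 139.6], [333.1, 216.9], [316.5, 217.4]] [[0.3694, 0.3234], [0.3766, 0.312], [0.3209, 0.2766], [0.3132, 0.2888]] [0.34502365 0.30022235] [np.float64(0.013448887159508496), np.float64(0.06601589840371151)] yaw 0.5664145573077299
t 2.70 pos [0.34   0.2978 0.2387] yaw 0.528 tilt [-0.004  -0.0034] q [ 0.66 -0.17  2.04 -0.    1.27  1.71]
x 0.0129 y 0.0004 z 0.3553 roll -0.0122 dist 0.178
x 0.0122 y 0.0006 z 0.2173 roll -0.0122 dist 0.109
```

Request:
servo_tool:
  targets:
    - {"hand":-1,"x":0.012,"y":0,"z":0.1,"roll":-0.007}
    - {"hand":-1,"x":0.012,"y":0,"z":0.18,"roll":-0.007}
    - {"hand":-1,"x":0.012,"y":0,"z":0.26,"roll":-0.007}
    - {"hand":-1,"x":0.012,"y":0,"z":0.32,"roll":-0.007}
    - {"hand":-1,"x":0.012,"y":0,"z":0.345,"roll":-0.007}
    - {"hand":-1,"x":0.012,"y":0,"z":0.355,"roll":-0.007}
    - {"hand":-1,"x":0.012,"y":0,"z":0.355,"roll":-0.007}
    - {"hand":-1,"x":0.012,"y":0,"z":0.355,"roll":-0.007}

```text
time: 3.37
tool_pos: [0.3495, 0.3036, 0.0659]
tcp_rot: [-3.022, -0.851, -0.008]
wrist_force: [-0.2, -0.9, 0.3]
width: 1.0
grip_force: 0.0
```

```bash
python3 - <<'E'
from h import *
C=cam("wrist");im=read_camera("wrist")[:,:,::-1];cv2.imwrite("pics/w2.png",im)
plan(((.345,.300,.061),.545))
print("grip axis exp",proj(C,[(.345,.300,.098)]))
E
```

```text
t 3.42 pos [0.3494 0.3037 0.0661] yaw 0.549 tilt [0.0048 0.0037] q [ 0.66  0.03  2.21 -0.    0.9   1.68]
x -0.0115 y 0.0017 z 0.0100 roll 0.0013 dist 0.008
grip axis exp [[327.07813482 316.64122922]]
```

View pics/w2.png

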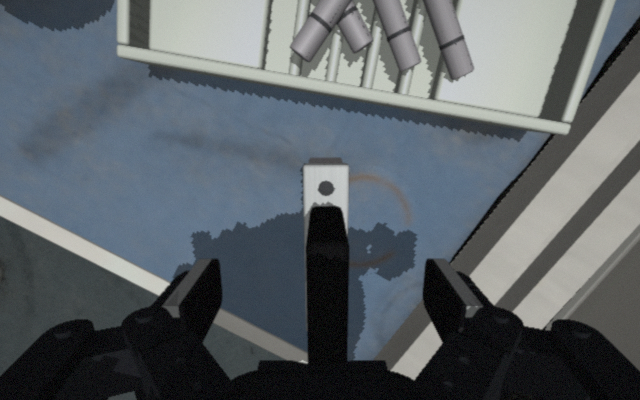

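Request:
servo_tool:
  targets:
    - {"hand":-1,"x":-0.01,"y":0,"z":0.01,"roll":0}
    - {"hand":-1,"x":-0.01,"y":0,"z":0.01,"roll":0}
    - {"hand":-1,"x":-0.01,"y":0,"z":0.01,"roll":0}
    - {"hand":-1,"x":-0.01,"y":0,"z":0.01,"roll":0}

```text
time: 3.75
tool_pos: [0.3425, 0.2994, 0.0583]
tcp_rot: [-3.023, -0.852, -0.001]
wrist_force: [0.2, 0.4, -0.2]
width: 1.0
grip_force: 0.0
```

```bash
python3 - <<'E'
from h import *
C=cam("wrist");e=cast((C[0],*C[1:]),[(326,165)],.038)
im=read_camera("wrist")[:,:,::-1]
sub=im[120:230,290:365];m=((sub.min(2)>150)).astype(np.uint8);n,l,st,ce=cv2.connectedComponentsWithStats(m);i=1+np.argmax(st[1:,4])
print(st[i]+[290,120,0,0,0])
a,b,w,h,_=st[i]+[290,120,0,0,0]
plan(((.345,.300,.061),.545))
print("plate far edge",cast(C,[(a,b),(a+w/2,b),(a+w,b)],.038))
E
```

```text
[ 303  151   47   65 1849]
t 3.80 pos [0.3425 0.2994 0.0582] yaw 0.550 tilt [0.0006 0.0005] q [ 0.66  0.03  2.22 -0.    0.89  1.68]
x 0.0050 y 0.0016 z -0.0056 roll 0.0015 dist 0.004
plate far edge [[0.37926725 0.33387168 0.038     ]
 [0.38511464 0.32430997 0.038     ]
 [0.39096173 0.31474873 0.038     ]]
```

Request:
servo_tool:
  targets:
    - {"hand":1,"x":0,"y":0,"z":0,"roll":0}
    - {"hand":1,"x":0,"y":0,"z":0,"roll":0}
    - {"hand":1,"x":0,"y":0,"z":0,"roll":0}
    - {"hand":1,"x":0,"y":0,"z":0,"roll":0}
    - {"hand":1,"x":0,"y":0,"z":0,"roll":0}
    - {"hand":1,"x":0,"y":0,"z":0,"roll":0}
    - {"hand":1,"x":0,"y":0,"z":0,"roll":0}
    - {"hand":1,"x":0,"y":0,"z":0,"roll":0}
  grip_force: 90

```text
time: 4.47
tool_pos: [0.3424, 0.2993, 0.0578]
tcp_rot: [-3.024, -0.852, -0.0]
wrist_force: [0.0, 0.7, -0.1]
width: 0.175
grip_force: 87.5
```

```bash
python3 -c "
from h import *
plan((tray(0,-.086,.14),TY),(tray(0,-.086,.079),TY))"
```

```text
t 4.47 pos [0.3424 0.2993 0.0578] yaw 0.549 tilt [0.0001 0.0002] q [0.66 0.03 2.22 0.   0.89 1.68]
x 0.2505 y 0.2118 z -0.1644 roll 0.0514 dist 0.183
x 0.2505 y 0.2118 z -0.0424 roll 0.0514 dist 0.165
```

Request:
servo_tool:
  targets:
    - {"hand":1,"x":0,"y":0,"z":-0.08,"roll":0}
    - {"hand":1,"x":0,"y":0,"z":-0.16,"roll":0.01}
    - {"hand":1,"x":0.06,"y":0.05,"z":-0.18,"roll":0.05}
    - {"hand":1,"x":0.12,"y":0.1,"z":-0.18,"roll":0.05}
    - {"hand":1,"x":0.18,"y":0.15,"z":-0.18,"roll":0.05}
    - {"hand":1,"x":0.23,"y":0.195,"z":-0.18,"roll":0.05}
    - {"hand":1,"x":0.25,"y":0.21,"z":-0.18,"roll":0.05}
    - {"hand":1,"x":0.25,"y":0.21,"z":-0.18,"roll":0.05}
    - {"hand":1,"x":0.25,"y":0.21,"z":-0.18,"roll":0.05}
    - {"hand":1,"x":0.25,"y":0.21,"z":-0.18,"roll":0.05}

```text
time: 5.3
tool_pos: [0.5019, 0.2747, 0.1467]
tcp_rot: [3.081, 0.613, -0.005]
wrist_force: [-0.0, 0.7, -1.8]
width: 0.18
grip_force: 88.3
```

```bash
python3 - <<'E'
from h import *
plan((tray(0,-.086,.079),TY))
for n in("wrist","top"):
    im=read_camera(n)[:,:,::-1]
    if n=="top": im=cv2.resize(im[105:305,250:510],None,fx=3,fy=3,interpolation=cv2.INTER_CUBIC)
    cv2.imwrite(f"pics/{n}3.png",im)
E
```

```text
t 5.30 pos [0.5019 0.2747 0.1467] yaw 0.393 tilt [-0.0029 -0.0009] q [0.46 0.14 1.91 0.   1.09 1.63]
x 0.0050 y 0.0026 z 0.1353 roll 0.0014 dist 0.068
```

View pics/wrist3.png

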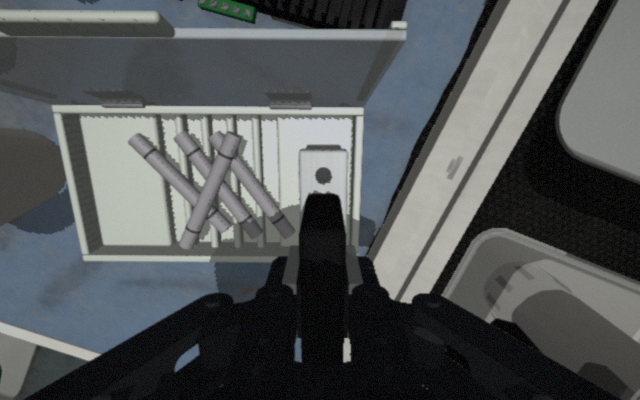

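```bash
python3 - <<'E'
from h import *
s=bot.read_state();C=cam("wrist",s)
loc=lambda p,z:((cast(C,p,z)[:,:2]-TC)@Rz(TY)*1000).round(1).tolist()
print("rear edge outer L,R",loc([(53,112),(363,108)],.036),"front outer L",loc([(83,261)],.036),"inner rear L,R",loc([(65,115),(356,115)],.036))
print("groove lines rear",loc([(163,118),(183,118),(202,118),(221,118),(241,118),(260,118),(278,118)],.0185))
print("rake far edge",loc([(299,150),(347,150)],.038+s["tool_pos"][2]-.0578), loc(proj(C,[s["tool_pos"]])[0],s["tool_pos"][2]))
print("rods",[loc(r,z) for r,z in(([(135,143),(228,226)],.0245),([(183,139),(256,230)],.0245),([(217,140),(288,231)],.0245),([(233,140),(186,244)],.037))])
E
```

```text
rear edge outer L,R [[62.0, 110.7], [65.8, -112.2]] front outer L [[-55.5, 111.5]] inner rear L,R [[59.9, 102.5], [60.9, -107.4]]
groove lines rear [[57.4, 40.0], [57.5, 24.5], [57.6, 9.8], [57.6, -4.8], [57.7, -20.3], [57.8, -35.0], [57.8, -48.9]]
rake far edge [[47.5, -72.0], [47.6, -94.8]] [[-2.2, -84.4]]
rods [[[38.9, 61.2], [-28.8, -5.6]], [[42.1, 23.9], [-32.2, -28.6]], [[41.4, -2.2], [-33.0, -55.1]], [[42.8, -17.7], [-39.7, 25.5]]]
```

Request:
servo_tool:
  targets:
    - {"hand":1,"x":0.009,"y":0.003,"z":0.04,"roll":0.001}
    - {"hand":1,"x":0.009,"y":0.003,"z":0.08,"roll":0.001}
    - {"hand":1,"x":0.009,"y":0.003,"z":0.11,"roll":0.001}
    - {"hand":1,"x":0.009,"y":0.003,"z":0.13,"roll":0.001}
    - {"hand":1,"x":0.009,"y":0.003,"z":0.139,"roll":0.001}
    - {"hand":1,"x":0.009,"y":0.003,"z":0.139,"roll":0.001}
    - {"hand":1,"x":0.009,"y":0.003,"z":0.139,"roll":0.001}
    - {"hand":1,"x":0.009,"y":0.003,"z":0.139,"roll":0.001}
    - {"hand":1,"x":0.009,"y":0.003,"z":0.139,"roll":0.001}

```text
time: 6.15
tool_pos: [0.5093, 0.2758, 0.0794]
tcp_rot: [-3.082, -0.608, -0.003]
wrist_force: [0.3, -1.0, -1.7]
width: 0.176
grip_force: 88.2
```

```bash
python3 -c "
from h import *
plan((tray(.002,-.086,.0778),TY),(tray(.002,.01,.0778),TY))"
```

```text
t 6.15 pos [0.5093 0.2758 0.0794] yaw 0.389 tilt [0.002 0.001] q [0.45 0.22 1.95 0.   0.96 1.63]
x -0.0059 y -0.0011 z 0.0032 roll 0.0004 dist 0.003
x -0.0056 y -0.1931 z 0.0033 roll 0.0004 dist 0.097
```

Request:
servo_tool:
  targets:
    - {"hand":1,"x":-0.004,"y":-0.008,"z":0.002,"roll":0}
    - {"hand":1,"x":-0.005,"y":-0.016,"z":0.002,"roll":0}
    - {"hand":1,"x":-0.005,"y":-0.024,"z":0.002,"roll":0}
    - {"hand":1,"x":-0.005,"y":-0.032,"z":0.002,"roll":0}
    - {"hand":1,"x":-0.005,"y":-0.04,"z":0.002,"roll":0}
    - {"hand":1,"x":-0.005,"y":-0.048,"z":0.002,"roll":0}
    - {"hand":1,"x":-0.005,"y":-0.056,"z":0.002,"roll":0}
    - {"hand":1,"x":-0.005,"y":-0.064,"z":0.002,"roll":0}
    - {"hand":1,"x":-0.005,"y":-0.072,"z":0.002,"roll":0}
    - {"hand":1,"x":-0.005,"y":-0.08,"z":0.002,"roll":0}

```text
time: 6.98
tool_pos: [0.4909, 0.3117, 0.0772]
tcp_rot: [3.082, 0.608, -0.0]
wrist_force: [0.4, -1.1, -2.1]
width: 0.176
grip_force: 88.2
```

```bash
python3 - <<'E'
from h import *
plan((tray(.002,.01,.0778),TY))
im=read_camera("wrist")[:,:,::-1];cv2.imwrite("pics/w4.png",im[0:400])
E
```

```text
t 6.98 pos [0.4909 0.3117 0.0772] yaw 0.389 tilt [ 0.     -0.0001] q [ 0.52  0.23  1.95 -0.    0.96  1.7 ]
x 0.0012 y -0.1126 z -0.0011 roll 0.0005 dist 0.056
```

View pics/w4.png

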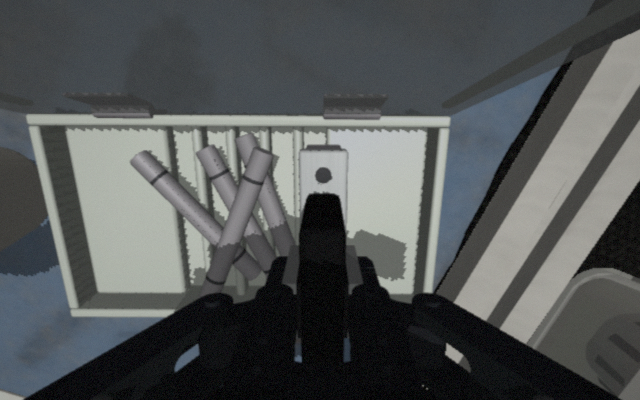

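Request:
servo_tool:
  targets:
    - {"hand":1,"x":0.001,"y":-0.008,"z":-0.001,"roll":0}
    - {"hand":1,"x":0.001,"y":-0.016,"z":-0.001,"roll":0}
    - {"hand":1,"x":0.001,"y":-0.024,"z":-0.001,"roll":0}
    - {"hand":1,"x":0.001,"y":-0.032,"z":-0.001,"roll":0}
    - {"hand":1,"x":0.001,"y":-0.04,"z":-0.001,"roll":0}
    - {"hand":1,"x":0.001,"y":-0.048,"z":-0.001,"roll":0}
    - {"hand":1,"x":0.001,"y":-0.056,"z":-0.001,"roll":0}
    - {"hand":1,"x":0.001,"y":-0.064,"z":-0.001,"roll":0}

```text
time: 7.7
tool_pos: [0.4794, 0.3419, 0.0779]
tcp_rot: [-3.082, -0.607, -0.001]
wrist_force: [-0.5, -0.7, -1.4]
width: 0.178
grip_force: 88.2
```

```bash
python3 - <<'E'
from h import *
plan((tray(.002,.01,.0778),TY))
C=cam("wrist");im=read_camera("wrist")[:,:,::-1];cv2.imwrite("pics/w5.png",im)
old=cv2.imread("pics/w4.png");print("rod px",old[180,175],old[200,250],old[175,225],"white",old[200,120],old[180,400])
E
cat >> h.py <<'E'
def rods(n="wrist"):
    s=bot.read_state();C=cam(n,s);im=read_camera(n)[:,:,::-1]
    xs=np.arange(56,-57,-4);ys=np.arange(106,-107,-3)
    g=np.array([[tray(x/1e3,y/1e3,.022) for y in ys] for x in xs]).reshape(-1,3)
    uv=proj(C,g).astype(np.float32).reshape(len(xs),len(ys),2)
    v=cv2.remap(cv2.GaussianBlur(im,(3,3),0),uv[...,0],uv[...,1],cv2.INTER_LINEAR,borderValue=(0,0,0))
    b=v.astype(int);out=np.where(b.max(2)<55,'#',np.where((b[...,0]-b[...,1]>=5)&(b.max(2)<190),'o','.'))
    print("    y: left=+106 ... right=-106, 3mm/char")
    for x,r in zip(xs,out):print("%4d "%x+"".join(r))
    return im
E
```

```text
t 7.70 pos [0.4794 0.3419 0.0779] yaw 0.389 tilt [0.0006 0.0008] q [0.58 0.24 1.93 0.   0.96 1.76]
x -0.0005 y -0.0481 z 0.0002 roll 0.0004 dist 0.024
rod px [69 68 70] [126 123 124] [121 117 120] white [172 181 176] [186 193 190]
```

```bash
sed -i "s/(b\[...,0\]-b\[...,1\]>=5)&(b.max(2)<190)/(b[...,1]-b[...,0]<=2)/" h.py; python3 -c "
from h import *
rods();rods('top')"
```

```text
y: left=+106 ... right=-106, 3mm/char
  56 ..................................oooo..............oooooooo...........
  52 ...................oooo...........oooo..............ooooo.o............
  48 ...................oooo.....ooo...ooooooooooo.......ooooo..............
  44 ...................ooooo....ooooooooooooooooo.......oooo...............
  40 ....................oooo....ooooooooooooooooo.......ooo.o..............
  36 ....................oooo....ooooooooooooooooo.......o..................
  32 ....................oooo....ooooo.ooooooooooo..........................
  28 ....................oooo....ooooo.ooooooooooo..........................
  24 .....................oooo...ooooo.ooooooooooo..........................
  20 .....................oooo...oooo..ooo######oo..........................
  16 .....................oooo..ooooo..ooo######oo..........................
  12 .....................oooo..ooooo..oo########o..........................
   8 .....................ooooo.ooooo..oo########o..........................
   4 .....................ooooooooooo..oo########o...........
[... 2745 characters left out ...]
...oooo
 -24 oooooooooooooooo......ooooooooo.ooooooooo######...............o....oooo
 -28 oooooooooooooooo......ooooooooo.ooooooooooooooo.oo........ooooooo...ooo
 -32 oooooooooooooooo.......oooooooo..ooooooooooooo...oo.....ooooooooooooooo
 -36 oooooooooooooooo.......oooooooo..ooooooooooooo.........oooooooooooooooo
 -40 oooooooooooooooo.......ooooooooo.ooooooooooooo...oo....oooooooooooooooo
 -44 ooooooooooo...........ooooooooo.....oooooooooo.....oo.ooooooooooooooooo
 -48 oooooooooo............ooooooooo......ooooooooo.....oooooooooooooooooooo
 -52 oooooooooo.............oooooooo.....................ooooooooooooooooooo
 -56 oooooooooo............................................ooooooooooooooooo
```

Request:
servo_tool:
  targets:
    - {"hand":1,"x":0,"y":-0.006,"z":0,"roll":0}
    - {"hand":1,"x":0,"y":-0.012,"z":0,"roll":0}
    - {"hand":1,"x":0,"y":-0.018,"z":0,"roll":0}
    - {"hand":1,"x":0,"y":-0.024,"z":0,"roll":0}
    - {"hand":1,"x":0,"y":-0.03,"z":0,"roll":0}
    - {"hand":1,"x":0,"y":-0.036,"z":0,"roll":0}
    - {"hand":1,"x":0,"y":-0.042,"z":0,"roll":0}
    - {"hand":1,"x":0,"y":-0.048,"z":0,"roll":0}

```text
time: 8.52
tool_pos: [0.4701, 0.3636, 0.0777]
tcp_rot: [3.082, 0.608, -0.0]
wrist_force: [1.2, -2.3, -1.3]
width: 0.177
grip_force: 88.3
```

```bash
python3 -c "
from h import *
plan((tray(.002,.02,.0778),TY))
cv2.imwrite('pics/w6.png',rods())"
```

```text
t 8.52 pos [0.4701 0.3636 0.0777] yaw 0.389 tilt [ 0.     -0.0001] q [ 0.62  0.25  1.92 -0.    0.97  1.8 ]
x 0.0003 y -0.0208 z -0.0001 roll 0.0005 dist 0.010
    y: left=+106 ... right=-106, 3mm/char
  56 ...................o..............ooo...............oooo...............
  52 .....................oooo.........ooo...............o..................
  48 ..................o..oooooooooooooooo...............o..................
  44 .....................oooooooooooooooo..................................
  40 .....................oooooooooooooooo..................................
  36 .....................oooooooooooooooo..................................
  32 .....................oooooooooooooooo..................................
  28 .....................oooooooooooooooo..................................
  24 o....................oooooooooooooooo..................................
  20 .....................ooooooooo#####oo..................................
  16 .....................oooooooo#######o.................................o
  12 .....................oooooooo#######o..........
[... 633 characters left out ...]
.......
 -24 .....................####o############oo###............................
 -28 .....................####o#############o###............................
 -32 .....................###oo############o#####...........................
 -36 o...................##################oo####...........................
 -40 ....................#####o############oo#####.........................o
 -44 ..................####################o#######.........................
 -48 ......######..o..##############################.....o#####.............
 -52 .oo.#########o.##################################o..#########..........
 -56 .o#############################################################........
```

Request:
servo_tool:
  targets:
    - {"hand":1,"x":0,"y":-0.005,"z":0,"roll":0}
    - {"hand":1,"x":0,"y":-0.01,"z":0,"roll":0}
    - {"hand":1,"x":0,"y":-0.015,"z":0,"roll":0}
    - {"hand":1,"x":0,"y":-0.02,"z":0,"roll":0}
    - {"hand":1,"x":0,"y":-0.025,"z":0,"roll":0}
    - {"hand":1,"x":0,"y":-0.03,"z":0,"roll":0}
    - {"hand":1,"x":0,"y":-0.03,"z":0,"roll":0}

```text
time: 9.15
tool_pos: [0.4643, 0.3778, 0.0778]
tcp_rot: [-3.082, -0.608, -0.0]
wrist_force: [-0.7, 0.4, -1.4]
width: 0.177
grip_force: 88.4
```

```bash
python3 -c "
from h import *
plan((tray(.002,.02,.0778),TY))
cv2.imwrite('pics/w7.png',rods())"
```

```text
t 9.15 pos [0.4643 0.3778 0.0778] yaw 0.389 tilt [-0.0001  0.0006] q [0.64 0.26 1.91 0.   0.97 1.82]
x 0.0002 y 0.0099 z -0.0001 roll 0.0005 dist 0.005
    y: left=+106 ... right=-106, 3mm/char
  56 ...............ooooo.............oooo..................................
  52 ..............oooooo.ooo..........ooo..................................
  48 ...............oooooooooooooooo...ooo..................................
  44 ................oooooooooooooooo.oooo..................................
  40 ...............ooooooooooooooooo.oooo.............o....................
  36 ...............ooooooooooooooooo..ooo..................................
  32 o..................ooooooooooooo.oooo..................................
  28 ...................ooooooooooooo.oooo..................................
  24 ...................ooooooooooooo.oooo..................................
  20 o..................ooooo######oo.oooo..................................
  16 ...................ooooo#######o.oooo..................................
  12 ...................oooo########o.oooo.................
[... 626 characters left out ...]
.......
 -24 ................####oo###########oo###.................................
 -28 ................####oo###########oo###.................................
 -32 ................####o############oo####................................
 -36 ...............####o#############oo####................................
 -40 ...............#####o############oo####................................
 -44 .............####################o#######..............................
 -48 o######.....##############################.....######..................
 -52 ########o.##################################o..########o...............
 -56 ##########################################################.............
```

View pics/w7.png

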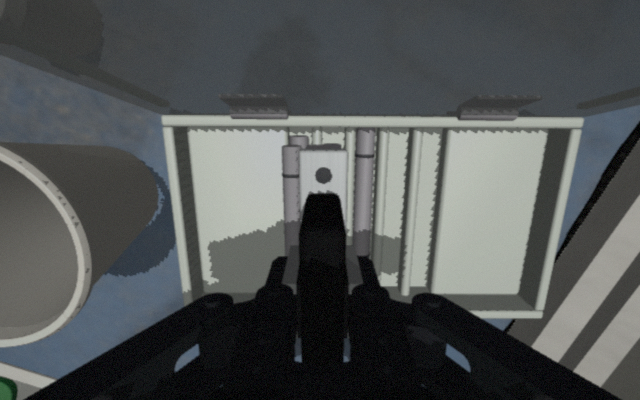

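Request:
servo_tool:
  targets:
    - {"hand":1,"x":0,"y":0.001,"z":-0.01,"roll":0}
    - {"hand":1,"x":0,"y":0.001,"z":-0.02,"roll":0}
    - {"hand":1,"x":0,"y":0.001,"z":-0.04,"roll":0}
    - {"hand":1,"x":0,"y":0.001,"z":-0.07,"roll":0}
    - {"hand":1,"x":0,"y":0.001,"z":-0.11,"roll":0}
    - {"hand":1,"x":0,"y":-0.03,"z":-0.12,"roll":0}
    - {"hand":1,"x":0,"y":-0.07,"z":-0.12,"roll":0}
    - {"hand":1,"x":0,"y":-0.1,"z":-0.12,"roll":0}
    - {"hand":1,"x":0,"y":-0.102,"z":-0.12,"roll":0}
    - {"hand":1,"x":0,"y":-0.102,"z":-0.12,"roll":0}

```text
time: 10.03
tool_pos: [0.4443, 0.4254, 0.1375]
tcp_rot: [3.081, 0.611, -0.001]
wrist_force: [-0.2, -0.6, -2.4]
width: 0.171
grip_force: 88.3
```

```bash
python3 -c "
from h import *
plan((tray(.002,.076,.0778),TY))
cv2.imwrite('pics/w8.png',rods())"
```

```text
t 10.03 pos [0.4443 0.4254 0.1375] yaw 0.391 tilt [-0.0003 -0.0004] q [ 0.72  0.23  1.83 -0.    1.09  1.9 ]
x 0.0014 y 0.0010 z 0.1195 roll 0.0011 dist 0.060
    y: left=+106 ... right=-106, 3mm/char
  56 .oooooooooooooooooo..............oooo..................................
  52 .oooooooooooooooooo.oooo.........oooo..................................
  48 .ooooooooooooooooooooooo...ooo...oooo..................................
  44 ..oooooooooooooooooooooo...ooo...oooo..................................
  40 ..oooooooooooooooooooooo..oooo...oooo..................................
  36 ..oooooooooooooooooooooo...ooo...oooo.................................o
  32 ...ooooooooooooooooooooo..oooo...oooo..................................
  28 ....oooooooooooooooooooo..oooo...oooo..................................
  24 ....ooooooooooooooooooo...oooo...oooo..................................
  20 ....oooooooooooo...ooooo..oooo...oooo..................................
  16 ....oooooooooooo...ooooo..oooo...oooo..................................
  12 ....oooooooooooo...ooooo..oooo...oooo...........
[... 632 characters left out ...]
.......
 -24 ....############...ooooo..oooo...oooo..................................
 -28 ....############...ooooo..oooo...oooo..................................
 -32 ....############...ooooo..oooo...oooo..................................
 -36 ....############...oo##o..oooo...oooo..................................
 -40 .oo##############ooooooo..oooo.........................................
 -44 .oo##############oooooo...oooo.........................................
 -48 ooo##############oooooo....o...........................................
 -52 #oo##############ooo###o...............................................
 -56 ooo##############ooo####...............................................
```

Request:
servo_tool:
  targets:
    - {"hand":1,"x":0.001,"y":0,"z":0.05,"roll":0.001}
    - {"hand":1,"x":0.001,"y":0,"z":0.09,"roll":0.001}
    - {"hand":1,"x":0.001,"y":0,"z":0.11,"roll":0.001}
    - {"hand":1,"x":0.001,"y":0,"z":0.12,"roll":0.001}
    - {"hand":1,"x":0.001,"y":0,"z":0.12,"roll":0.001}
    - {"hand":1,"x":0.001,"y":0,"z":0.12,"roll":0.001}
    - {"hand":1,"x":0.001,"y":0,"z":0.12,"roll":0.001}

```text
time: 10.67
tool_pos: [0.4462, 0.4247, 0.0782]
tcp_rot: [-3.083, -0.602, -0.001]
wrist_force: [0.1, -0.6, -2.4]
width: 0.179
grip_force: 88.4
```

Request:
servo_tool:
  targets:
    - {"hand":1,"x":0,"y":0.008,"z":0,"roll":0}
    - {"hand":1,"x":0,"y":0.016,"z":0,"roll":0}
    - {"hand":1,"x":0,"y":0.024,"z":0,"roll":0}
    - {"hand":1,"x":0,"y":0.032,"z":0,"roll":0}
    - {"hand":1,"x":0,"y":0.04,"z":0,"roll":0}
    - {"hand":1,"x":0,"y":0.048,"z":0,"roll":0}
    - {"hand":1,"x":0,"y":0.056,"z":0,"roll":0}
    - {"hand":1,"x":0,"y":0.064,"z":0,"roll":0}
    - {"hand":1,"x":0,"y":0.072,"z":0,"roll":0}
    - {"hand":1,"x":0,"y":0.08,"z":0,"roll":0}

```text
time: 11.5
tool_pos: [0.4608, 0.3871, 0.0777]
tcp_rot: [3.083, 0.603, -0.0]
wrist_force: [0.4, -0.2, -1.8]
width: 0.178
grip_force: 88.3
```

```bash
python3 -c "
from h import *
plan((tray(.002,0,.0778),TY),(tray(.002,-.02,.0778),TY))
cv2.imwrite('pics/w9.png',rods())"
```

```text
t 11.50 pos [0.4608 0.3871 0.0777] yaw 0.386 tilt [-0.     -0.0002] q [ 0.66  0.27  1.9  -0.    0.97  1.84]
x -0.0002 y 0.0697 z -0.0001 roll -0.0006 dist 0.035
x -0.0001 y 0.1097 z -0.0001 roll -0.0006 dist 0.055
    y: left=+106 ... right=-106, 3mm/char
  56 .............ooooooo.............oooo..................................
  52 ...........o.ooooooo.oooo........oooo.................................o
  48 ............ooooooooooooooooooo..oooo..................................
  44 .............oooooooooooooooooo..oooo......o...........................
  40 .............oooooooooooooooooo..oooo..................................
  36 ..............ooooooooooooooooo..oooo..................................
  32 ..............o.ooooooooooooooo..oooo..................................
  28 ...................oooooooooooo..oooo..................................
  24 ...................oooooooooooo..oooo..................................
  20 ...................oo######oooo..oooo..................................
  16 ...................o#######oooo..oooo................................
[... 688 characters left out ...]
.......
 -24 .............####o###########oo####oo..................................
 -28 .............###oo###########ooo###oo..................................
 -32 ............####oo############oo###oo..................................
 -36 o...........####oo############oo####...................................
 -40 ...........#####oo############o#####...................................
 -44 ..........#######o####################.................................
 -48 ####.....#############################......######.....................
 -52 ####..###################################..#########...................
 -56 ######################################################.................
```

Request:
servo_tool:
  targets:
    - {"hand":1,"x":0,"y":0.008,"z":0,"roll":0}
    - {"hand":1,"x":0,"y":0.016,"z":0,"roll":0}
    - {"hand":1,"x":0,"y":0.024,"z":0,"roll":0}
    - {"hand":1,"x":0,"y":0.032,"z":0,"roll":0}
    - {"hand":1,"x":0,"y":0.04,"z":0,"roll":0}
    - {"hand":1,"x":0,"y":0.048,"z":0,"roll":0}
    - {"hand":1,"x":0,"y":0.056,"z":0,"roll":0}
    - {"hand":1,"x":0,"y":0.062,"z":0,"roll":0}
    - {"hand":1,"x":0,"y":0.068,"z":0,"roll":0}
    - {"hand":1,"x":0,"y":0.074,"z":0,"roll":0}

```text
time: 12.38
tool_pos: [0.4747, 0.3528, 0.0777]
tcp_rot: [3.083, 0.603, -0.0]
wrist_force: [-0.6, 0.1, -2.5]
width: 0.178
grip_force: 88.4
```

Request:
servo_tool:
  targets:
    - {"hand":1,"x":0,"y":0.005,"z":0,"roll":0}
    - {"hand":1,"x":0,"y":0.01,"z":0,"roll":0}
    - {"hand":1,"x":0,"y":0.015,"z":0,"roll":0}
    - {"hand":1,"x":0,"y":0.02,"z":0,"roll":0}
    - {"hand":1,"x":0,"y":0.025,"z":0,"roll":0}
    - {"hand":1,"x":0,"y":0.025,"z":0,"roll":0}

```text
time: 12.88
tool_pos: [0.4795, 0.3412, 0.0777]
tcp_rot: [3.083, 0.602, -0.0]
wrist_force: [-0.5, -0.5, -1.9]
width: 0.176
grip_force: 88.4
```

```bash
python3 -c "
from h import *
plan((tray(.002,0,.0778),TY),(tray(.002,-.02,.0778),TY))
cv2.imwrite('pics/w10.png',rods())"
```

```text
t 12.88 pos [0.4795 0.3412 0.0777] yaw 0.386 tilt [ 0.     -0.0002] q [ 0.58  0.24  1.93 -0.    0.97  1.76]
x -0.0002 y -0.0293 z -0.0002 roll -0.0007 dist 0.015
x -0.0002 y 0.0107 z -0.0002 roll -0.0007 dist 0.005
    y: left=+106 ... right=-106, 3mm/char
  56 ...................................ooo..............oooooooo...........
  52 ......................oooo.........ooo..............ooooooo............
  48 ......................oooo..oooo...oooooooooo.......oooooo.............
  44 ......................oooo..oooo...oooooooooo.......oooooo.............
  40 .....................ooooo..oooo...oooooooooo.......oooo...............
  36 ......................oooo..oooo...oooooooooo.......ooo................
  32 ......................oooo..oooo...oooooooooo.......o..................
  28 ......................oooo..oooo...oooooooooo..........................
  24 ......................ooo...oooo...oooooooooo..........................
  20 ......................ooo...oooo...ooo#####oo..........................
  16 ......................ooo...oooo...oo#######o.......................
[... 689 characters left out ...]
.......
 -24 ......................oooo..oo####o################....................
 -28 o.....................oooo..o####o#################o...................
 -32 o.....................ooo...o#######################...................
 -36 o.....................oooo..#####o##################...................
 -40 o.....................ooo..######o############oo#####..................
 -44 ..........................####################o#######.................
 -48 o.............######...o.##############################.....o#####.....
 -52 ...o........#########o.##################################o.o#########..
 -56 .........##############################################################
```

Request:
servo_tool:
  targets:
    - {"hand":1,"x":0,"y":0,"z":-0.02,"roll":0}
    - {"hand":1,"x":0,"y":0,"z":-0.05,"roll":0}
    - {"hand":1,"x":0,"y":0,"z":-0.1,"roll":0}
    - {"hand":1,"x":0,"y":0,"z":-0.16,"roll":0}
    - {"hand":1,"x":-0.06,"y":0,"z":-0.16,"roll":0}
    - {"hand":1,"x":-0.12,"y":0,"z":-0.16,"roll":0}
    - {"hand":1,"x":-0.18,"y":0,"z":-0.16,"roll":0}
    - {"hand":1,"x":-0.18,"y":0,"z":-0.16,"roll":0}

```text
time: 13.6
tool_pos: [0.3903, 0.3052, 0.157]
tcp_rot: [3.081, 0.604, -0.009]
wrist_force: [-0.3, -0.5, -2.0]
width: 0.177
grip_force: 88.4
```

```bash
python3 -c "
from h import *
plan(((.3424,.2993,.10),.549),((.3424,.2993,.058),.549))
cv2.imwrite('pics/w11.png',rods())"
```

```text
t 13.60 pos [0.3903 0.3052 0.157 ] yaw 0.387 tilt [-0.0055 -0.003 ] q [ 0.61 -0.01  2.06  0.    1.1   1.8 ]
x -0.0925 y -0.0254 z 0.1146 roll -0.0516 dist 0.075
x -0.0920 y -0.0254 z 0.1986 roll -0.0516 dist 0.110
    y: left=+106 ... right=-106, 3mm/char
  56 #######################################################################
  52 #######################################################################
  48 .............ooooooo..ooooo..o....oooo...oooo..oooo.ooooooooooooooooooo
  44 ............oooooooo..ooo...oooo...ooo...oooo..oooo.oooooooooooooooooo.
  40 ............oooooooo..ooo...oooo...ooo...oooo..oooo.oooooooooooooooooo.
  36 .............ooooooo..ooo...oooo...ooo...oooo..o..o.oooooooooooooooooo.
  32 .............ooooooo..ooo.o.oooo...ooo...oooo..oo.o.oooooooooooooooooo.
  28 .............ooooooo..ooo...oooo...ooo...oooo..oooo.oooooooooooooooooo.
  24 ............o.oooooo..ooo...oooo...ooo...oooo..o..o.oooooooooooooooooo.
  20 ..............oooooo..ooo...oooo...ooo...oooo..ooo..oooooooooooooooooo.
  16 ..............oooooo..ooo.o.oooo...ooo...oooo...o.o.ooooooooooooooooo
[... 688 characters left out ...]
.oo....
 -24 ......................ooo...oooo...ooo...oooo.......ooooooooooooo......
 -28 ......................ooo...oooo...ooo...oooo.......oooooooooooo.......
 -32 ......................ooo...oooo...ooo...oooo.......ooooooooooo........
 -36 o.....................ooo...oooo...ooo...oooo.......ooooooooooo........
 -40 ......................ooo...oooo....o....oooo.......ooooooooo..........
 -44 ......................ooo...oooo.........oooo.......oooooooo...........
 -48 ............................oooo.........oooo.......oooo...............
 -52 .......................................................................
 -56 ....................................ooooooooo..........................
```

View pics/w11.png

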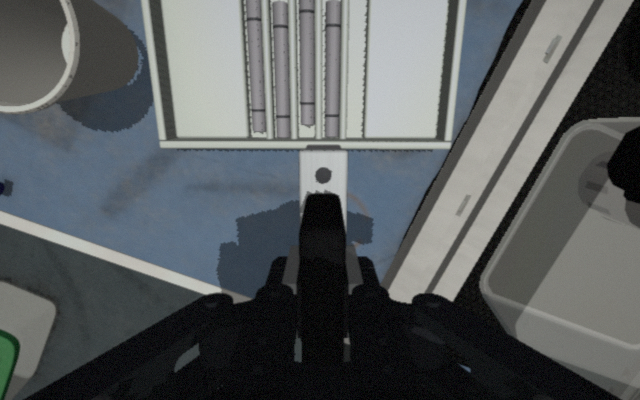

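Request:
servo_tool:
  targets:
    - {"hand":1,"x":-0.05,"y":-0.015,"z":0,"roll":-0.03}
    - {"hand":1,"x":-0.092,"y":-0.025,"z":0,"roll":-0.05}
    - {"hand":1,"x":-0.092,"y":-0.025,"z":0,"roll":-0.05}
    - {"hand":1,"x":-0.092,"y":-0.025,"z":0.06,"roll":-0.05}
    - {"hand":1,"x":-0.092,"y":-0.025,"z":0.12,"roll":-0.05}
    - {"hand":1,"x":-0.092,"y":-0.025,"z":0.16,"roll":-0.05}
    - {"hand":1,"x":-0.092,"y":-0.025,"z":0.18,"roll":-0.05}
    - {"hand":1,"x":-0.092,"y":-0.025,"z":0.18,"roll":-0.05}
    - {"hand":1,"x":-0.092,"y":-0.025,"z":0.18,"roll":-0.05}

```text
time: 14.4
tool_pos: [0.3494, 0.3025, 0.0681]
tcp_rot: [-3.027, -0.842, -0.0]
wrist_force: [0.0, 0.2, -2.1]
width: 0.176
grip_force: 88.4
```

```bash
python3 -c "
from h import *
plan(((.3424,.2993,.058),.549));s=bot.read_state();print(s['wrist_force'])"
```

```text
t 14.40 pos [0.3494 0.3025 0.0681] yaw 0.543 tilt [0.0002 0.0001] q [ 0.66  0.03  2.2  -0.    0.91  1.69]
x -0.0152 y -0.0018 z 0.0203 roll -0.0019 dist 0.013
[ 0.0189757   0.15776169 -2.11809018]
```

Move the last centimetre down gently, then watch the force.

Request:
servo_tool:
  targets:
    - {"hand":1,"x":-0.016,"y":-0.002,"z":0,"roll":-0.002}
    - {"hand":1,"x":-0.016,"y":-0.002,"z":0.008,"roll":-0.002}
    - {"hand":1,"x":-0.016,"y":-0.002,"z":0.016,"roll":-0.002}
    - {"hand":1,"x":-0.016,"y":-0.002,"z":0.0205,"roll":-0.002}
    - {"hand":1,"x":-0.016,"y":-0.002,"z":0.0205,"roll":-0.002}
    - {"hand":1,"x":-0.016,"y":-0.002,"z":0.0205,"roll":-0.002}
    - {"hand":1,"x":-0.016,"y":-0.002,"z":0.0205,"roll":-0.002}

```text
time: 14.98
tool_pos: [0.3417, 0.2991, 0.0578]
tcp_rot: [-3.023, -0.852, -0.001]
wrist_force: [-0.0, 0.8, -1.7]
width: 0.176
grip_force: 88.5
```

Request:
servo_tool:
  targets:
    - {"hand":1,"x":0,"y":0,"z":0.001,"roll":0}
    - {"hand":1,"x":0,"y":0,"z":0.001,"roll":0}
    - {"hand":1,"x":0,"y":0,"z":0.001,"roll":0}

```text
time: 15.23
tool_pos: [0.3418, 0.2991, 0.0578]
tcp_rot: [-3.023, -0.852, -0.001]
wrist_force: [0.3, -0.8, 5.8]
width: 0.179
grip_force: 89.4
```

Request:
servo_tool:
  targets:
    - {"hand":0.4,"x":0,"y":0,"z":0,"roll":0}
    - {"hand":0.2,"x":0,"y":0,"z":0,"roll":0}
    - {"hand":-0.5,"x":0,"y":0,"z":0,"roll":0}
    - {"hand":-1,"x":0,"y":0,"z":0,"roll":0}
    - {"hand":-1,"x":0,"y":0,"z":0,"roll":0}
    - {"hand":-1,"x":0,"y":0,"z":-0.06,"roll":0}
    - {"hand":-1,"x":0,"y":0,"z":-0.14,"roll":0}
    - {"hand":-1,"x":0,"y":0,"z":-0.22,"roll":0}
    - {"hand":-1,"x":0,"y":0,"z":-0.3,"roll":0}
    - {"hand":-1,"x":0,"y":0,"z":-0.3,"roll":0}

```text
time: 16.07
tool_pos: [0.3457, 0.3022, 0.2162]
tcp_rot: [-3.018, -0.851, -0.023]
wrist_force: [2.2, 0.5, 0.5]
width: 1.001
grip_force: 0.0
```

```bash
python3 - <<'E'
from h import *
T=cam("top");im=read_camera("top")[:,:,::-1];cv2.imwrite("pics/t4.png",im)
plan()
try:
    st,b,w=rake_pose(T,im,(370,235,440,310),thr=60);print("rake top",st,w.mean(0),w.round(3).tolist())
except Exception as e:print(e)
C=cam("wrist");iw=read_camera("wrist")[:,:,::-1];cv2.imwrite("pics/w12.png",iw)
p=proj(C,[(.345,.3,.098)])[0].astype(int);print(p)
st,b,w=rake_pose(C,iw,(p[0]-25,p[1]-60,p[0]+25,min(p[1]+55,395)),thr=35);print(st,b.round(0).tolist(),w.round(3).tolist(),w.mean(0))
E
```

```text
t 16.12 pos [0.3444 0.3012 0.2127] yaw 0.550 tilt [0.0088 0.0069] q [ 0.66 -0.15  2.08  0.    1.21  1.69]
rake top [  10   13   60   62 1526] [0.33539414 0.29919429] [[0.383, 0.348], [0.385, 0.251], [0.288, 0.252], [0.285, 0.347]]
[325 200]
[  14   17   19   83 1425] [[314.0, 157.0], [332.0, 157.0], [332.0, 239.0], [314.0, 239.0]] [[0.369, 0.325], [0.376, 0.313], [0.32, 0.278], [0.312, 0.291]] [0.34451976 0.30195447]
```

```bash
python3 - <<'E'
from h import *
S=cam("scene");T=cam("top")
def tri(a,b):
    A=[];B=[]
    for C,p in((S,a),(T,b)):
        d=cast(C,p,0)[0]-C[1];d/=np.linalg.norm(d);P=np.eye(3)-np.outer(d,d);A.append(P);B.append(P@C[1])
    x=np.linalg.solve(sum(A),sum(B));r=[np.linalg.norm(P@x-q).round(3) for P,q in zip(A,B)]
    return np.r_[Rz(TY).T@(x[:2]-TC),x[2]].round(3),r
print("tab L",tri((295,155),(343.3,139.3)),"R",tri((322,144),(378.3,126.7)))
f=lambda a,b,r,h: [proj(T,tray(.062+r*np.cos(a),0,.036+r*np.sin(a))).round(1).tolist() for a in h]
print("top px of tab mid for angles",f(0,0,.137,(1.6,1.7,1.8,1.9)))
print("top px corner-left edge", [proj(T,tray(.062+.124*np.cos(a),.113,.036+.124*np.sin(a))).round(1).tolist() for a in (1.6,1.7,1.8,1.9)],"seen",(38/3+280,158/3+105))
print("right", [proj(T,tray(.062+.124*np.cos(a),-.113,.036+.124*np.sin(a))).round(1).tolist() for a in (1.6,1.7,1.8,1.9)],"seen",(437/3+280,18/3+105))
loc=lambda p,z:((cast(T,p,z)[:,:2]-TC)@Rz(TY)*1000).round(0).tolist()
print("heatsink",loc([(320,80),(325,135),(412,118),(405,68)],.03))
plan()
E
```

```text
tab L (array([0.091, 0.026, 0.163]), [np.float64(0.002), np.float64(0.002)]) R (array([ 0.07 , -0.035,  0.178]), [np.float64(0.02), np.float64(0.02)])
top px of tab mid for angles [[[368.3, 152.1]], [[371.5, 160.4]], [[374.6, 168.9]], [[377.5, 177.3]]]
top px corner-left edge [[[299.1, 179.2]], [[301.9, 186.7]], [[304.7, 194.3]], [[307.5, 201.7]]] seen (292.6666666666667, 157.66666666666666)
right [[[434.5, 128.7]], [[437.4, 136.0]], [[440.1, 143.5]], [[442.5, 151.0]]] seen (425.66666666666663, 111.0)
heatsink [[242.0, 8.0], [141.0, 37.0], [114.0, -124.0], [208.0, -148.0]]
t 16.17 pos [0.3427 0.2999 0.2096] yaw 0.550 tilt [0.0045 0.0035] q [ 0.66 -0.15  2.08  0.    1.21  1.69]
```

```bash
python3 - <<'E'
from h import *
T=cam("top")
for y,sn in((.113,(292.7,157.7)),(-.113,(425.7,111))):
    print("seen",sn,[proj(T,tray(.062-.124*np.cos(a),y,.036+.124*np.sin(a))).round(0).tolist() for a in (1.6,1.7,1.8,1.9)])
plan((tray(-.10,-.01,.30),TY),(tray(.04,-.01,.30),TY),(tray(.14,-.01,.30),TY),(tray(.14,-.01,.13),TY))
E
```

```text
seen (292.7, 157.7) [[[297.0, 175.0]], [[295.0, 168.0]], [[292.0, 161.0]], [[289.0, 154.0]]]
seen (425.7, 111) [[[433.0, 124.0]], [[430.0, 117.0]], [[426.0, 111.0]], [[423.0, 105.0]]]
t 16.17 pos [0.3427 0.2999 0.2096] yaw 0.550 tilt [0.0045 0.0035] q [ 0.66 -0.15  2.08  0.    1.21  1.69]
x 0.0775 y 0.0303 z -0.1804 roll 0.0514 dist 0.099
x 0.3538 y 0.0753 z -0.1788 roll 0.0514 dist 0.202
x 0.5512 y 0.1075 z -0.1777 roll 0.0514 dist 0.295
x 0.5493 y 0.1077 z 0.1623 roll 0.0514 dist 0.291
```

Lid angle ≈1.82 confirmed. Going over and behind it.

Request:
servo_tool:
  targets:
    - {"hand":1,"x":0,"y":0,"z":-0.08,"roll":0.02}
    - {"hand":1,"x":0.03,"y":0.02,"z":-0.15,"roll":0.05}
    - {"hand":1,"x":0.09,"y":0.03,"z":-0.2,"roll":0.05}
    - {"hand":1,"x":0.17,"y":0.045,"z":-0.2,"roll":0.05}
    - {"hand":1,"x":0.25,"y":0.06,"z":-0.2,"roll":0.05}
    - {"hand":1,"x":0.33,"y":0.075,"z":-0.19,"roll":0.05}
    - {"hand":1,"x":0.41,"y":0.085,"z":-0.18,"roll":0.05}
    - {"hand":1,"x":0.49,"y":0.1,"z":-0.18,"roll":0.05}
    - {"hand":1,"x":0.55,"y":0.108,"z":-0.18,"roll":0.05}
    - {"hand":1,"x":0.55,"y":0.108,"z":-0.18,"roll":0.05}

```text
time: 17.0
tool_pos: [0.6075, 0.3969, 0.2904]
tcp_rot: [3.079, 0.61, -0.008]
wrist_force: [0.1, 0.7, -0.7]
width: -0.001
grip_force: 0.0
```

```bash
python3 - <<'E'
from h import *
a=lambda t:(tray(.062-.105*np.cos(t)+.012,-.01,.036+.105*np.sin(t)+.003),TY)
plan((tray(.14,-.01,.30),TY),(tray(.14,-.01,.13),TY))
E
```

```text
t 17.00 pos [0.6075 0.3969 0.2904] yaw 0.391 tilt [-0.0043 -0.0032] q [ 0.54  0.34  1.4  -0.    1.41  1.72]
x -0.0034 y -0.0030 z -0.0193 roll 0.0010 dist 0.010
x -0.0016 y -0.0035 z 0.3207 roll 0.0010 dist 0.160
```

Request:
servo_tool:
  targets:
    - {"hand":1,"x":-0.002,"y":-0.003,"z":0.08,"roll":0}
    - {"hand":1,"x":-0.002,"y":-0.003,"z":0.16,"roll":0}
    - {"hand":1,"x":-0.002,"y":-0.003,"z":0.24,"roll":0}
    - {"hand":1,"x":-0.002,"y":-0.003,"z":0.31,"roll":0}
    - {"hand":1,"x":-0.002,"y":-0.003,"z":0.33,"roll":0}
    - {"hand":1,"x":-0.002,"y":-0.003,"z":0.33,"roll":0}
    - {"hand":1,"x":-0.002,"y":-0.003,"z":0.33,"roll":0}

```text
time: 17.58
tool_pos: [0.6019, 0.397, 0.1315]
tcp_rot: [3.081, 0.613, -0.003]
wrist_force: [0.3, 0.7, 0.8]
width: 0.0
grip_force: 0.0
```

```bash
python3 - <<'E'
from h import *
a=lambda t:(tray(.062-.105*np.cos(t)+.012,-.01,.036+.105*np.sin(t)+.003),TY)
plan(*[a(t) for t in(1.8,1.6,1.4,1.2,1.0,.8,.6,.4,.2)])
E
```

```text
t 17.58 pos [0.6019 0.397  0.1315] yaw 0.393 tilt [-0.0016 -0.0009] q [0.55 0.42 1.59 0.   1.14 1.73]
x -0.0774 y 0.0010 z -0.0194 roll 0.0014 dist 0.040
x -0.1190 y 0.0009 z -0.0247 roll 0.0014 dist 0.061
x -0.1608 y 0.0007 z -0.0216 roll 0.0014 dist 0.081
x -0.2012 y 0.0005 z -0.0104 roll 0.0014 dist 0.101
x -0.2385 y 0.0003 z 0.0087 roll 0.0014 dist 0.119
x -0.2713 y 0.0001 z 0.0349 roll 0.0014 dist 0.137
x -0.2983 y 0.0000 z 0.0670 roll 0.0014 dist 0.153
x -0.3183 y -0.0001 z 0.1038 roll 0.0014 dist 0.167
x -0.3307 y -0.0002 z 0.1439 roll 0.0014 dist 0.180
```

Request:
servo_tool:
  targets:
    - {"hand":1,"x":-0.04,"y":0.001,"z":-0.015,"roll":0}
    - {"hand":1,"x":-0.075,"y":0.001,"z":-0.02,"roll":0}
    - {"hand":1,"x":-0.1,"y":0.001,"z":-0.023,"roll":0}
    - {"hand":1,"x":-0.12,"y":0.001,"z":-0.025,"roll":0}
    - {"hand":1,"x":-0.14,"y":0.001,"z":-0.023,"roll":0}
    - {"hand":1,"x":-0.16,"y":0.001,"z":-0.022,"roll":0}
    - {"hand":1,"x":-0.18,"y":0.001,"z":-0.016,"roll":0}
    - {"hand":1,"x":-0.2,"y":0.001,"z":-0.01,"roll":0}
    - {"hand":1,"x":-0.22,"y":0.001,"z":-0.001,"roll":0}
    - {"hand":1,"x":-0.24,"y":0.001,"z":0.009,"roll":0}

```text
time: 18.42
tool_pos: [0.4909, 0.3507, 0.1272]
tcp_rot: [-3.081, -0.612, -0.0]
wrist_force: [1.5, 0.6, 0.1]
width: 0.002
grip_force: 0.5
```

```bash
python3 - <<'E'
from h import *
a=lambda t:(tray(.062-.105*np.cos(t)+.012,-.01,.036+.105*np.sin(t)+.003),TY)
plan(*[a(t) for t in(1.0,.8,.6,.4,.2,.1,0)])
E
```

```text
t 18.42 pos [0.4909 0.3507 0.1272] yaw 0.392 tilt [-0.      0.0003] q [0.58 0.21 1.87 0.   1.06 1.76]
x 0.0019 y -0.0004 z -0.0003 roll 0.0014 dist 0.001
x -0.0309 y -0.0005 z 0.0258 roll 0.0014 dist 0.020
x -0.0579 y -0.0006 z 0.0579 roll 0.0014 dist 0.041
x -0.0780 y -0.0007 z 0.0947 roll 0.0014 dist 0.061
x -0.0904 y -0.0007 z 0.1347 roll 0.0014 dist 0.081
x -0.0936 y -0.0007 z 0.1555 roll 0.0014 dist 0.091
x -0.0946 y -0.0007 z 0.1764 roll 0.0014 dist 0.100
```

Request:
servo_tool:
  targets:
    - {"hand":1,"x":-0.016,"y":0,"z":0.013,"roll":0}
    - {"hand":1,"x":-0.031,"y":0,"z":0.026,"roll":0}
    - {"hand":1,"x":-0.045,"y":0,"z":0.042,"roll":0}
    - {"hand":1,"x":-0.058,"y":0,"z":0.058,"roll":0}
    - {"hand":1,"x":-0.069,"y":0,"z":0.077,"roll":0}
    - {"hand":1,"x":-0.078,"y":0,"z":0.095,"roll":0}
    - {"hand":1,"x":-0.085,"y":0,"z":0.115,"roll":0}
    - {"hand":1,"x":-0.09,"y":0,"z":0.135,"roll":0}
    - {"hand":1,"x":-0.094,"y":0,"z":0.155,"roll":0}
    - {"hand":1,"x":-0.094,"y":0,"z":0.163,"roll":0}

```text
time: 19.25
tool_pos: [0.447, 0.3321, 0.0437]
tcp_rot: [3.08, 0.612, -0.004]
wrist_force: [-1.0, -0.2, 0.3]
width: -0.002
grip_force: 0.3
```

Request:
servo_tool:
  targets:
    - {"hand":1,"x":0,"y":0,"z":0.005,"roll":0}
    - {"hand":1,"x":0,"y":0,"z":0.01,"roll":0}
    - {"hand":1,"x":0,"y":0,"z":0.011,"roll":0}
    - {"hand":1,"x":0,"y":0,"z":0.011,"roll":0}
    - {"hand":1,"x":0,"y":0,"z":0.011,"roll":0}

```text
time: 19.67
tool_pos: [0.4489, 0.3333, 0.0409]
tcp_rot: [-3.081, -0.612, -0.002]
wrist_force: [-0.1, -0.2, -0.4]
width: 0.003
grip_force: 0.0
```

Request:
servo_tool:
  targets:
    - {"hand":1,"x":0,"y":0,"z":0.002,"roll":0}
    - {"hand":1,"x":0,"y":0,"z":0.003,"roll":0}
    - {"hand":1,"x":0,"y":0,"z":0.003,"roll":0}
    - {"hand":1,"x":0,"y":0,"z":0.003,"roll":0}

```text
time: 20.0
tool_pos: [0.4487, 0.3332, 0.0393]
tcp_rot: [-3.081, -0.612, -0.001]
wrist_force: [0.6, 1.2, -0.2]
width: 0.001
grip_force: 0.3
```

Request:
servo_tool:
  targets:
    - {"hand":1,"x":0,"y":0,"z":0.002,"roll":0}
    - {"hand":1,"x":0,"y":0,"z":0.003,"roll":0}
    - {"hand":1,"x":0,"y":0,"z":0.003,"roll":0}
    - {"hand":1,"x":0,"y":0,"z":0.003,"roll":0}

```text
time: 20.33
tool_pos: [0.4485, 0.3331, 0.0377]
tcp_rot: [-3.081, -0.612, -0.001]
wrist_force: [0.3, -0.3, 2.6]
width: -0.0
grip_force: 1.3
```

```bash
python3 - <<'E'
from h import *
T=cam("top");im=read_camera("top")[:,:,::-1].copy();cv2.imwrite("pics/t5.png",im)
old=cv2.imread("pics/top0.png")
# where the raised lid used to be: change vs start
for n,(x,z) in {"lid face old":(.075,.1),"tab old":(.09,.163)}.items():
    for y in(-.08,-.02,.02,.08):
        u=proj(T,tray(x,y,z))[0].round().astype(int);print(n,y,u,old[u[1],u[0]],im[u[1],u[0]])
for a in(0,.05,.1,.3):
    u=proj(T,tray(.062-.137*np.cos(a),.0,.038+.137*np.sin(a)))[0].round().astype(int);print("tab tip at",a,u)
for x in(-.07,-.066): 
    for y in(-.02,.02,.05):
        u=proj(T,tray(x,y,.04))[0].round().astype(int);print(x,y,u,old[u[1],u[0]],im[u[1],u[0]])
E
```

```text
lid face old -0.08 [404 136] [135 126 120] [190 162 141]
lid face old -0.02 [371 148] [132 125 120] [178 156 141]
lid face old 0.02 [349 157] [135 127 123] [188 165 149]
lid face old 0.08 [316 169] [126 120 115] [159 139 124]
tab old -0.08 [408 117] [200 193 190] [19 17 18]
tab old -0.02 [372 130] [113 116 114] [153 141 134]
tab old 0.02 [348 139] [115 117 116] [179 154 137]
tab old 0.08 [312 152] [222 212 204] [195 169 149]
tab tip at 0 [388 238]
tab tip at 0.05 [389 238]
tab tip at 0.1 [389 237]
tab tip at 0.3 [390 234]
-0.07 -0.02 [398 231] [182 152 130] [87 94 96]
-0.07 0.02 [377 240] [181 154 134] [149 147 143]
-0.07 0.05 [361 246] [184 155 133] [119 100  86]
-0.066 -0.02 [397 229] [163 136 116] [86 92 95]
-0.066 0.02 [376 237] [163 139 119] [168 173 171]
-0.066 0.05 [360 244] [181 153 132] [118 100  87]
```

Request:
servo_tool:
  targets:
    - {"hand":1,"x":0,"y":0,"z":0.002,"roll":0}
    - {"hand":1,"x":0,"y":0,"z":0.003,"roll":0}
    - {"hand":1,"x":0,"y":0,"z":0.003,"roll":0}

```text
time: 20.63
tool_pos: [0.4486, 0.3331, 0.0376]
tcp_rot: [3.081, 0.613, 0.0]
wrist_force: [-3.8, -2.6, 11.6]
width: -0.0
grip_force: 6.1
```

Hard stop at 11.6 N: the lid is on the walls. Retreat straight up and check the scene.

Request:
servo_tool:
  targets:
    - {"hand":1,"x":0,"y":0,"z":-0.01,"roll":0}
    - {"hand":1,"x":0,"y":0,"z":-0.05,"roll":0}
    - {"hand":1,"x":0,"y":0,"z":-0.12,"roll":0}
    - {"hand":1,"x":0,"y":0,"z":-0.2,"roll":0}
    - {"hand":1,"x":0,"y":0,"z":-0.28,"roll":0}
    - {"hand":1,"x":0,"y":0,"z":-0.36,"roll":0}
    - {"hand":1,"x":0,"y":0,"z":-0.44,"roll":0}
    - {"hand":1,"x":0,"y":0,"z":-0.44,"roll":0}
    - {"hand":1,"x":0,"y":0,"z":-0.44,"roll":0}
    - {"hand":1,"x":0,"y":0,"z":-0.44,"roll":0}

```text
time: 21.47
tool_pos: [0.448, 0.3328, 0.2555]
tcp_rot: [3.081, 0.612, -0.001]
wrist_force: [-0.6, 0.6, 0.1]
width: -0.0
grip_force: 0.0
```

```bash
python3 - <<'E'
from h import *
s=bot.read_state();C=cam("wrist",s);im=read_camera("wrist")[:,:,::-1].copy();cv2.imwrite("pics/w13.png",im)
plan()
# profile along tray x at y=0 (through front wall and tab, plane z=.04) and at y=.05, for tab extent
for y in(0,.02,-.02,.05,-.06):
    uv=[proj(C,tray(x/1e3,y,.04))[0].round().astype(int) for x in range(-84,-50,3)]
    print(y,[(x,int(im[v,u].mean())) if 0<=v<400 and 0<=u<640 else None for x,(u,v) in zip(range(-84,-50,3),uv)])
xs=np.arange(56,-57,-8);ys=np.arange(60,-61,-3)
for x in xs:
    r=""
    for y in ys:
        u,v=proj(C,tray(x/1e3,y/1e3,.018))[0].round().astype(int)
        r+="%4d"%im[v,u].mean() if 0<=v<400 and 0<=u<640 else "  --"
    print("%4d"%x,r)
p=proj(C,[(.345,.3,.098)])[0].round().astype(int);print("rake px",p)
T=cam("top");it=read_camera("top")[:,:,::-1].copy();cv2.imwrite("pics/t6.png",it);old=cv2.imread("pics/top0.png")
def col(i,k):
    b,g,r=[i[...,j].astype(int) for j in range(3)]
    m=(r>150)&(b<90)&((g<90) if k=="red" else (g>150));m[:100]=0;m[190:]=0;m[:,:235]=0;m[:,320:]=0
    return np.argwhere(m)[:,::-1].mean(0).round(1)
for k in("red","yel"):print(k,col(old,k),col(it,k))
d=cv2.absdiff(old,it).max(2);print("cup diff px",(d[190:255,250:310]>40).sum())
E
```

```text
t 21.52 pos [0.4474 0.3323 0.2542] yaw 0.392 tilt [-0.0025 -0.0017] q [0.59 0.03 1.83 0.   1.29 1.77]
0 [(-84, 57), (-81, 57), (-78, 62), (-75, 59), (-72, 57), (-69, 72), (-66, 102), (-63, 102), (-60, 103), (-57, 174), (-54, 153), (-51, 159)]
0.02 [(-84, 54), (-81, 47), (-78, 54), (-75, 58), (-72, 61), (-69, 71), (-66, 102), (-63, 101), (-60, 101), (-57, 120), (-54, 154), (-51, 158)]
-0.02 [(-84, 55), (-81, 62), (-78, 56), (-75, 55), (-72, 57), (-69, 73), (-66, 115), (-63, 180), (-60, 185), (-57, 176), (-54, 155), (-51, 158)]
0.05 [(-84, 49), (-81, 53), (-78, 60), (-75, 58), (-72, 60), (-69, 62), (-66, 59), (-63, 102), (-60, 103), (-57, 110), (-54, 161), (-51, 155)]
-0.06 [(-84, 101), (-81, 102), (-78, 100), (-75, 98), (-72, 105), (-69, 104), (-66, 106), (-63, 106), (-60, 101), (-57, 126), (-54, 160), (-51, 157)]
  56  158 158 158 163 140 155 159 161 158 161 157 151 162 162 160 161 157 161 153 149 152 152 147 158 158 162 160 162 163 153 161 159 161 158 159 160 148 175 174 173 170
  48  153 157 156 156 139 151 148 153 152 149 158 156 156 154 152 148 152 160 154 149 152 153 150 158 157
[... 1671 characters left out ...]
6 157 150 151 151 148 157 156 152 139 143 139 150 160 157 160 158 159 155 157 161 160 160 161
 -40  159 159 157 160 151 153 149 152 151 147 156 151 150 154 151 146 152 156 162 159 158 157 156 160 154 155 151 153 152 154 159 155 158 159 160 159 156 156 160 160 161
 -48  158 159 158 161 155 150 150 150 153 151 157 150 150 155 152 149 150 155 152 150 152 150 151 160 159 152 150 154 151 152 158 152 156 153 156 155 158 160 162 159 159
 -56  157 155 156 155 156 155 157 154 157 153 156 158 157 159 154 157 155 155 154 155 156 155 154 155 158 155 153 158 156 159 159 157 160 160 158 161 159 159 160 157 160
rake px [314 292]
red [255.6 167.8] [254.8 168.4]
yel [290.6 123.9] [290.6 124.1]
cup diff px 35
```

```bash
python3 -c "
from workcell import ticket
print(ticket.finish_job())"
```

```text
the job is handed in; nothing more can be done
None
```

I handed the job in at about 21.5 s: the last pictures showed the four rods in their own grooves, the rake upright where it first stood, the lid pressed to a hard stop at 11.6 N, and the bottles and cup essentially unmoved; the hand-in returned no verdict.

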